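Pack the bench's test clips into the colour-coded caddy

ROBOT

A 6-joint arm with a two-finger parallel gripper is mounted at the origin on the work surface. World frame = base frame: x ahead of the robot, y to its left, z up, the work surface at z = 0. Lengths are in m, angles in degrees, forces in N, time in s.
With the tool pointing down it reaches from about 0.275 to 0.875 m from the base axis. Payload 12.5 kg.
Tool frame: the origin (TCP) lies midway between the tips of the shut fingers; the grasp point (between the pads) lies 19 mm behind it; z points along the fingers, y is the line along which they close (so a half turn about z gives the same grasp; the last joint's range is limited). The gripper opens to 85 mm and grips with 20 to 120 N. Pads are 22 mm wide; open, the fingers measure 114 mm over their backs; the gripper's body (76 mm by 85 mm) begins 54 mm behind the grasp point. The pads swing forward as they close: fully open they stand 13 mm farther back than shut.
Start: joints at [68.892, 20.094, 94.641, -0, 65.266, -4.847], TCP at [0.154, 0.528, 0.231] pointing down, gripper open.
Joint ranges: [-157.81, 157.81], [-45, 120.19], [0.68, 151.7], [-89.99, 269.99], [4.06, 180], [-164.3, 164.3]. Speed limits (degrees/s): [127.2, 127.2, 159.86, 180, 180, 180].

INTERFACE

Orientations are given as a 3x3 rotation matrix whose columns are the frame's x, y, z axes.
In Python, from plant import env, vision gives the robot as it stands.
- The arm moves only by the shell command python3 -m creep 'ROWS' [FORCE]. ROWS is JSON, a list of rows, each a list of 3 entries, a list of its own where there are three numbers: the opening, from 0 (shut) to 1 (fully open), then the shift along the world's x, y, z normalised to -1 to 1, where 1 is 0.12 m, then the turn about the world's z normalised to -1 to 1, where 1 is 180 degrees. A call has 1 to 20 rows; each row shifts and turns the commanded pose from where the row before left it; what a row does not reach is not made up. A row lasts 1/8 s, in which the tool goes at most 62.5 mm and 10.7 degrees, less where a joint would pass 70% of its speed; a pose out of reach is approached as far as the arm can. A call with a number of a shift or a turn outside -1 to 1 is refused whole. A call with a gripper value outside its range is refused whole. The fingers move at their own pace and stop on an object; FORCE is the grip in N (left out, the last holds). Time passes only in rows, so rows that do not move let the fingers close. It gives the time, the measured TCP pose, the force, the opening and the grip force at its end, in the units of the state.
- env.get_obs(): the state, without advancing time (a new reading comes with each control period).
- vision.grab_frame(name): name is "scene" or "top" or "wrist"; returns a dict with "pixels" (384x512x3 uint8, blue, green, red), "range_z" (384x512 float32, m along the optical axis (not along the pixel's ray), 0 where there is no reading), "mtx" (3x3 intrinsics, pixels), "D" ([k1, k2, p1, p2, k3] as OpenCV has them; the pictures are not rectified), "pose" (4x4, takes a point from camera to world coordinates). Camera axes: x right, y down, z forward; pixel columns grow to the right and rows downward; lengths in m; the calibration is good to about 2 mm. A picture is of the moment at which its call begins.
- env.hand_in(): hands the job in; it is judged then, once.
The state is a dict: "time": time; "q": joint angles; "qd": joint speeds; "joint_torque": joint torques, N m; "tcp_pos": TCP position; "tool_rot": TCP orientation; "wrist_force": force on the tool from outside, world axes, zero at the start; "moment": the same for the moment, N m; "gripper_width": opening from 0.0 (shut) to 1.0 (fully open); "grip_force": force on a finger pad.
Only numpy, scipy, OpenCV 4.12 (cv2) and the standard library are available. Lean on these libraries where they do the work, as an engineer would, in place of code of your own. Each camera call takes 0.05 s, during which the arm holds its last target. There are 200 camera calls.

TASK

Put away this bench's four plain crocodile clips: lay each one down inside the cup of its own colour in the caddy (red in red, black in black, yellow in yellow, green in green), flat on the cup's floor and the same way up as it lies now, not propped on a rim. The two clips with a white band belong to the next bench: leave them where they lie.

Things in the scene. Friction and masses are not known exactly. Their poses are not given: they have to be found in the camera images.
- clip_red: Plain red crocodile clip (no white band) lying flat, 58 long (x) x 16 wide (y) x 18 mm high, 19 to 35 g. Origin: centre of underside; z up. Its red boot, a block of the full 16 x 18 section, spans x = -24 to +12 mm: grip it across y at x = -6 mm, near the centre of mass. Steel jaws (8 wide, 4 to 15 mm up) end at x = +29 mm, a thin lead socket at x = -29 mm.
- clip_black: Plain black crocodile clip (no white band) lying flat, 58 long (x) x 16 wide (y) x 18 mm high, 19 to 35 g. Origin: centre of underside; z up. Its black boot, a block of the full 16 x 18 section, spans x = -24 to +12 mm: grip it across y at x = -6 mm, near the centre of mass. Steel jaws (8 wide, 4 to 15 mm up) end at x = +29 mm, a thin lead socket at x = -29 mm.
- clip_yellow: Plain yellow crocodile clip (no white band) lying flat, 58 long (x) x 16 wide (y) x 18 mm high, 19 to 35 g. Origin: centre of underside; z up. Its yellow boot, a block of the full 16 x 18 section, spans x = -24 to +12 mm: grip it across y at x = -6 mm, near the centre of mass. Steel jaws (8 wide, 4 to 15 mm up) end at x = +29 mm, a thin lead socket at x = -29 mm.
- clip_green: Plain green crocodile clip (no white band) lying flat, 58 long (x) x 16 wide (y) x 18 mm high, 19 to 35 g. Origin: centre of underside; z up. Its green boot, a block of the full 16 x 18 section, spans x = -24 to +12 mm: grip it across y at x = -6 mm, near the centre of mass. Steel jaws (8 wide, 4 to 15 mm up) end at x = +29 mm, a thin lead socket at x = -29 mm.
- banded_red: Look-alike that stays: red crocodile clip of the same shape and size as the others, with a broad white band (15 mm) round the middle of its boot; it belongs to the neighbouring bench. Origin and axes as for the plain clips.
- banded_black: Look-alike that stays: black crocodile clip of the same shape and size as the others, with a broad white band (15 mm) round the middle of its boot; it belongs to the neighbouring bench. Origin and axes as for the plain clips.
- cup_red: Red low open cup fixed in the aluminium caddy, outside 76 (x) x 86 (y) mm, inside 70 x 80 mm, 14 mm high, floor 3 mm thick. Origin: centre of underside, 4 mm above the table, so the inner floor is 7 mm and the rim 18 mm above the table; z up. The caddy (rim 10 mm, two low black end loops) holds the four cups two by two, 5 to 6 mm apart.
- cup_black: Black low open cup fixed in the aluminium caddy, outside 76 (x) x 86 (y) mm, inside 70 x 80 mm, 14 mm high, floor 3 mm thick. Origin: centre of underside, 4 mm above the table, so the inner floor is 7 mm and the rim 18 mm above the table; z up. The caddy (rim 10 mm, two low black end loops) holds the four cups two by two, 5 to 6 mm apart.
- cup_yellow: Yellow low open cup fixed in the aluminium caddy, outside 76 (x) x 86 (y) mm, inside 70 x 80 mm, 14 mm high, floor 3 mm thick. Origin: centre of underside, 4 mm above the table, so the inner floor is 7 mm and the rim 18 mm above the table; z up. The caddy (rim 10 mm, two low black end loops) holds the four cups two by two, 5 to 6 mm apart.
- cup_green: Green low open cup fixed in the aluminium caddy, outside 76 (x) x 86 (y) mm, inside 70 x 80 mm, 14 mm high, floor 3 mm thick. Origin: centre of underside, 4 mm above the table, so the inner floor is 7 mm and the rim 18 mm above the table; z up. The caddy (rim 10 mm, two low black end loops) holds the four cups two by two, 5 to 6 mm apart.
Things that resemble listed ones, but are neither listed nor needed, are in the scene too. Of the things like the clip_green, leave any that is blue; of the rest the smaller one is meant. Several things have the shape of the cup_red; the one meant has the colours described above.

How it is judged:
By the outcome, as a careful person would: the job done as asked, in the order asked, and still so for the second after the job is handed in, with the robot touching nothing.
It also fails if it takes over 96 s, if anything falls off the work surface, if the arm or the gripper's body presses on something with over 40 N, if the wrist force passes 120 N, or if a joint passes its speed limit or range.

## Working session

There is one attempt and no reset: what is moved stays moved. The work goes in short steps, Python scripts to look and compute and a shell command to move; the robot and the scene stay as the last step left them, time stands still between calls to the robot, and variables do not carry over. Pictures are saved under pics/ and viewed, at most 14 in all, crops included, and the job is handed in when it is done.

```bash
ls; mkdir -p pics
python3 - <<'E'
from plant import env, vision
import cv2,numpy as np
o=env.get_obs();print(o['time'],o['tcp_pos'],o['tool_rot'],o['gripper_width'])
for n in ['top','scene']:
    f=vision.grab_frame(n);np.savez('pics/%s0.npz'%n,**f)
    cv2.imwrite('pics/%s0.png'%n,cv2.resize(f['pixels'],(800,600),interpolation=cv2.INTER_CUBIC))
    print(n,f['mtx'],f['D'],f['pose'])
E
```

```text
pics
0.0 [0.15385148 0.527686   0.23075518] [[-9.59978688e-01  2.80072669e-01 -4.67953038e-04]
 [ 2.80073023e-01  9.59978075e-01 -1.09402016e-03]
 [ 1.42819511e-04 -1.18129706e-03 -9.99999292e-01]] 1.0009666518777889
top [[348.71801504   0.         259.84945013]
 [  0.         348.71801504 195.7789872 ]
 [  0.           0.           1.        ]] [-0.0395459  0.         0.         0.         0.       ] [[-0.02773693 -0.99327533  0.11240454  0.39522288]
 [-0.99949316  0.02580017 -0.01864872 -0.03700785]
 [ 0.01562325 -0.11286483 -0.99348752  0.77112489]
 [ 0.          0.          0.          1.        ]]
scene [[379.23163774   0.         257.26879809]
 [  0.         379.23163774 189.07325975]
 [  0.           0.           1.        ]] [-0.04282805  0.          0.          0.          0.        ] [[ 0.86803675  0.34303236 -0.35894427  0.80125105]
 [ 0.49648671 -0.60498887  0.62248648 -0.59066225]
 [-0.00362428 -0.7185522  -0.69546358  0.66059097]
 [ 0.          0.          0.          1.        ]]
```

View pics/top0.png

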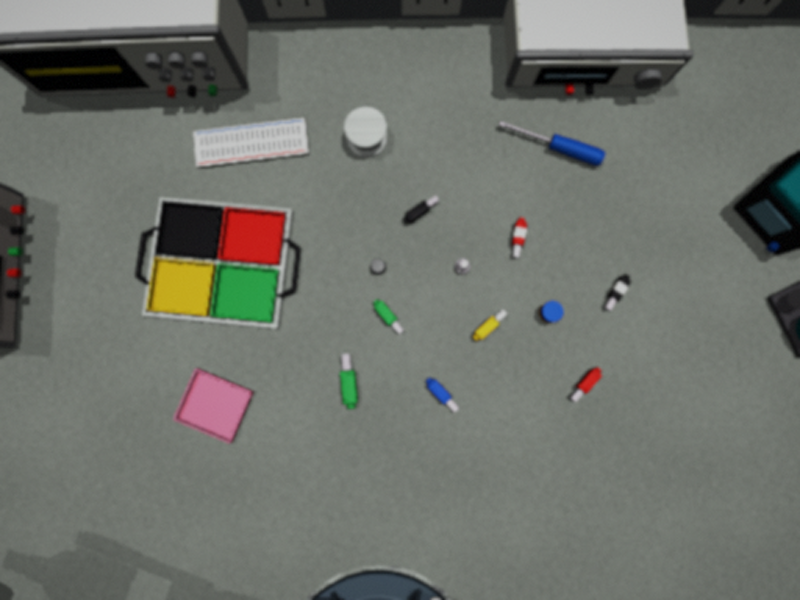

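View pics/scene0.png

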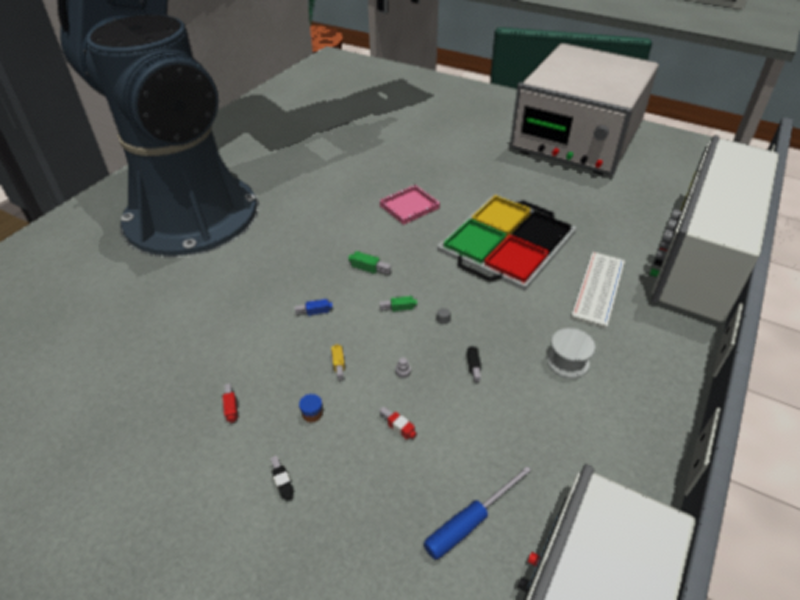

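The top view (800x600) shows plain black at (421,210), yellow (489,326), small green (387,316) and plain red (587,383). To leave: big green (348,385), blue (441,393), banded red (519,237) and banded black (618,292). The cups are black (190,230), red (253,236), yellow (181,288) and green (246,293). The scene view agrees.

```bash
cat > lib.py <<'E'
import cv2,numpy as np
def rays(f,px):
    p=cv2.undistortPoints(np.float64(px).reshape(-1,1,2),f['mtx'],f['D']).reshape(-1,2)
    d=np.c_[p,np.ones(len(p))]@f['pose'][:3,:3].T
    return f['pose'][:3,3],d
def plane(f,px,z):
    c,d=rays(f,px); return c+d*((z-c[2])/d[:,2])[:,None]
def tri(f,a,g,b):
    c1,d1=rays(f,[a]);c2,d2=rays(g,[b]);d1=d1[0]/np.linalg.norm(d1);d2=d2[0]/np.linalg.norm(d2)
    s=np.linalg.lstsq(np.c_[d1,-d2],c2-c1,rcond=None)[0]
    p,q=c1+s[0]*d1,c2+s[1]*d2
    return (p+q)/2,np.linalg.norm(p-q)
def mask(img,col):
    h=cv2.cvtColor(img,cv2.COLOR_BGR2HSV);H,S,V=cv2.split(h)
    if col=='black': m=V<45
    else:
        c={'red':0,'yellow':24,'green':65,'blue':112}[col]
        d=np.abs(H.astype(int)-c);d=np.minimum(d,180-d);m=(d<(9 if col!='green' else 15))&(S>150)&(V>70)
    return m.astype(np.uint8)
def blobs(img,col,lo,hi):
    n,l,s,c=cv2.connectedComponentsWithStats(mask(img,col))
    return [(c[i],s[i,4],l==i) for i in range(1,n) if lo<=s[i,4]<=hi]
E
python3 - <<'E'
from lib import *
T=dict(np.load('pics/top0.npz'));S=dict(np.load('pics/scene0.npz'))
k=.64
tops=dict(black=(421,210,478,362),yellow=(489,326,338,358),green=(387,316,402,303),red=(587,383,230,403),biggreen=(348,385,368,262))
for n,(u,v,a,b) in tops.items():
    col=n.replace('big','');r=[]
    for f,p in((T,(u,v)),(S,(a,b))):
        B=blobs(f['pixels'],col,15,600);r.append(min(B,key=lambda B:np.hypot(*(B[0]-np.array(p)*k))))
    P,e=tri(T,r[0][0],S,r[1][0])
    ys,xs=np.nonzero(r[0][2]);w=plane(T,np.c_[xs,ys],.015)
    # depth check
    d=T['range_z'][ys,xs];c,dr=rays(T,np.c_[xs,ys]);W=c+dr*d[:,None]
    (cx,cy),(sa,sb),ang=cv2.minAreaRect((w[:,:2]*1000).astype(np.float32))
    ev,V=np.linalg.eigh(np.cov(w[:,:2].T));ax=V[:,1]
    print(n,'tri',P.round(4),'miss',round(e,4),'areas',r[0][1],r[1][1],'plane15',w.mean(0).round(4),'rng med/max z',np.median(W[:,2]).round(4),W[:,2].max().round(4),'rect',round(sa),round(sb),'ax',np.degrees(np.arctan2(ax[1],ax[0])).round(1))
for n,(u,v,a,b) in dict(black=(190,230,541,233),red=(253,236,517,258),yellow=(181,288,503,214),green=(246,293,475,241)).items():
    r=[]
    for f,p in((T,(u,v)),(S,(a,b))):
        B=blobs(f['pixels'],n,250,4000);r.append(min(B,key=lambda B:np.hypot(*(B[0]-np.array(p)*k))))
    P,e=tri(T,r[0][0],S,r[1][0])
    ys,xs=np.nonzero(r[0][2]);w=plane(T,np.c_[xs,ys],.012)
    d=T['range_z'][ys,xs];c,dr=rays(T,np.c_[xs,ys]);W=c+dr*d[:,None]
    (cx,cy),s,ang=cv2.minAreaRect((w[:,:2]*1000).astype(np.float32))
    print('cup',n,'tri',P.round(4),round(e,4),'rect c',round(cx),round(cy),np.round(s),round(ang,1),'rng z',np.percentile(W[:,2],[10,50,95]).round(4))
E
```

```text
black tri [ 0.6154 -0.0684  0.0091] miss 0.0002 areas 101 76 plane15 [ 0.6138 -0.0681  0.015 ] rng med/max z 0.017 0.0196 rect 14 38 ax 125.8
yellow tri [ 0.4465 -0.1614  0.0114] miss 0.0006 areas 120 77 plane15 [ 0.4465 -0.1606  0.015 ] rng med/max z 0.0177 0.7711 rect 15 39 ax 129.5
green tri [ 0.4734 -0.02    0.0104] miss 0.0007 areas 97 70 plane15 [ 0.4732 -0.0199  0.015 ] rng med/max z 0.0177 0.7711 rect 36 14 ax -143.3
red tri [ 0.3708 -0.3051  0.0094] miss 0.001 areas 128 126 plane15 [ 0.3714 -0.3028  0.015 ] rng med/max z 0.0174 0.0205 rect 17 39 ax 133.7
biggreen tri [0.3693 0.0309 0.0165] miss 0.0008 areas 186 86 plane15 [0.3695 0.0313 0.015 ] rng med/max z 0.0226 0.7711 rect 48 18 ax -175.2
cup black tri [0.5978 0.2539 0.0182] 0.003 rect c 598 256 [88. 75.] 83.2 rng z [0.0052 0.007  0.0174]
cup red tri [0.5874 0.1677 0.0109] 0.0006 rect c 588 167 [90. 76.] 83.4 rng z [0.0052 0.0071 0.0177]
cup yellow tri [0.5181 0.2667 0.0115] 0.0034 rect c 517 266 [88. 74.] 82.5 rng z [0.0052 0.0071 0.0177]
cup green tri [0.5062 0.177  0.0096] 0.0003 rect c 506 177 [86. 72.] 83.1 rng z [0.0052 0.0069 0.0174]
```

```bash
python3 -m creep '[[0.5,[0.166,-0.285,-0.068],-0.0441],[0.5,[0.166,-0.285,-0.068],-0.0441],[0.5,[0.166,-0.285,-0.068],-0.0441],[0.5,[0.166,-0.285,-0.068],-0.0441],[0.5,[0.166,-0.285,-0.068],-0.0441],[0.5,[0.166,-0.285,-0.068],-0.0441],[0.5,[0.166,-0.285,-0.068],-0.0441],[0.5,[0.166,-0.285,-0.068],-0.0441],[0.5,[0.166,-0.285,-0.068],-0.0441],[0.5,[0.166,-0.285,-0.068],-0.0441],[0.5,[0.166,-0.285,-0.068],-0.0441],[0.5,[0.166,-0.285,-0.068],-0.0441],[0.5,[0.166,-0.285,-0.068],-0.0441],[0.5,[0.166,-0.285,-0.068],-0.0441],[0.5,[0.166,-0.285,-0.068],-0.0441],[0.5,[0.166,-0.285,-0.068],-0.0441],[0.5,[0,0,0],0],[0.5,[0,0,0],0]]' 40
cat >> lib.py <<'E'
def show(tag,cam='wrist'):
    from plant import env,vision
    f=vision.grab_frame(cam);np.savez('pics/%s.npz'%tag,**f)
    cv2.imwrite('pics/%s.png'%tag,f['pixels']);return f
def state():
    from plant import env
    o=env.get_obs();R=o['tool_rot']
    print(round(o['time'],2),np.round(o['tcp_pos'],4),'yawx',np.degrees(np.arctan2(R[1,0],R[0,0])).round(1),'g',round(o['gripper_width'],3),round(o['grip_force'],1),'F',np.round(o['wrist_force'],1))
E
python3 - <<'E'
from lib import *
state();show('w1');state()
E
```

```text
time: 2.35
tcp_pos: [0.4721, -0.0188, 0.1006]
tool_rot: [[0.801, 0.599, -0.001], [0.599, -0.801, 0.0], [-0.001, -0.001, -1.0]]
wrist_force: [-0.6, 0.6, -0.7]
gripper_width: 0.503
grip_force: 0.0
2.35 [ 0.4721 -0.0188  0.1006] yawx 36.8 g 0.503 0.0 F [-0.6  0.6 -0.7]
2.4 [ 0.4722 -0.0186  0.1007] yawx 36.8 g 0.496 0.0 F [0.4 0.5 0.1]
```

View pics/w1.png

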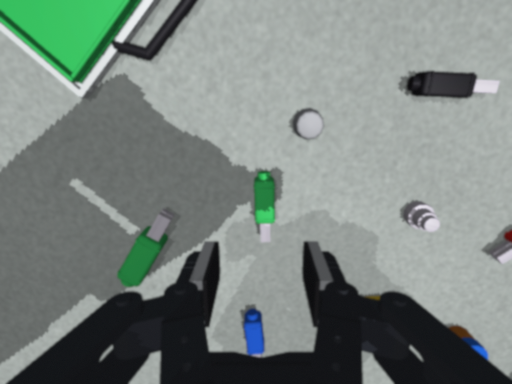

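The small green clip is at (264,197), aligned with the fingers. The blue clip is at (254,330) in the foreground, outside the grasp. I'll check the position from this second view.

```bash
cat >> lib.py <<'E'
def clip(f,col,near,z=.0178):
    """boot centre, axis line from a close view: top-face pixels cast on plane z"""
    out=[]
    for c,a,m in blobs(f['pixels'],col,150,4000):
        cn=max(cv2.findContours(m.astype(np.uint8),cv2.RETR_EXTERNAL,cv2.CHAIN_APPROX_NONE)[0],key=len)[:,0]
        w=plane(f,cn,z);r=cv2.minAreaRect((w[:,:2]*1000).astype(np.float32))
        ys,xs=np.nonzero(m);W=plane(f,np.c_[xs,ys],z);ax=np.linalg.eigh(np.cov(W[:,:2].T))[1][:,1]
        o,d=rays(f,np.c_[xs,ys]);zz=(o+d*f['range_z'][ys,xs][:,None])[:,2]
        out.append((np.hypot(*(W.mean(0)[:2]-near)),W.mean(0).round(4),np.round(r[0],1),np.round(r[1],1),np.degrees(np.arctan2(ax[1],ax[0])).round(1)%180,'ztop',np.percentile(zz,80).round(4)))
    return min(out,key=lambda t:t[0])[1:]
E
python3 - <<'E'
from lib import *
f=dict(np.load('pics/w1.npz'));T=dict(np.load('pics/top0.npz'))
print(clip(f,'green',(.473,-.02)))
bt=min(blobs(T['pixels'],'green',15,600),key=lambda B:np.hypot(*(B[0]-np.array((387,316))*.64)))
bw=min(blobs(f['pixels'],'green',150,4000),key=lambda B:np.hypot(*(B[0]-np.array((264,197)))))
print(tri(T,bt[0],f,bw[0]))
E
```

```text
(array([ 0.4763, -0.0192,  0.0178]), array([476.4, -19. ]), array([41.1, 13.9]), np.float64(38.0), 'ztop', np.float64(0.0194))
(array([ 0.47400249, -0.02028163,  0.00980215]), np.float64(0.0011225547464687774))
```

```bash
python3 -m creep '[[0.5,[0.018,-0.011,-0.25],0.004],[0.5,[0,0,-0.25],0],[0.5,[0,0,-0.15],0],[0.5,[0,0,-0.10],0],[0.5,[0,0,-0.045],0],[0.5,[0,0,0],0],[0,[0,0,0],0],[0,[0,0,0],0],[0,[0,0,0],0],[0,[0,0,0],0],[0,[0,0,0],0],[0,[0,0,0],0]]' 40
```

```text
time: 3.9
tcp_pos: [0.4752, -0.0206, 0.006]
tool_rot: [[0.794, 0.608, 0.001], [0.608, -0.794, -0.0], [0.001, 0.001, -1.0]]
wrist_force: [-1.3, 0.6, 5.7]
gripper_width: 0.174
grip_force: 39.6
```

```bash
python3 -m creep '[[0,[0,0,0.15],0],[0,[0,0,0.3],0],[0,[0,0,0.33],0],[0,[0.038,0.241,0],0.0364],[0,[0.038,0.241,0],0.0364],[0,[0.038,0.241,0],0.0364],[0,[0.038,0.241,0],0.0364],[0,[0.038,0.241,0],0.0364],[0,[0.038,0.241,0],0.0364],[0,[0.038,0.241,0],0.0364],[0,[0,0,0],0],[0,[0,0,0],0]]' 40
python3 - <<'E'
from lib import *
state();f=show('w2');state()
E
```

```text
time: 5.4
tcp_pos: [0.5065, 0.1814, 0.0989]
tool_rot: [[0.118, 0.993, -0.0], [0.993, -0.118, -0.0], [-0.0, -0.0, -1.0]]
wrist_force: [-0.7, 0.6, -0.3]
gripper_width: 0.174
grip_force: 39.1
5.4 [0.5065 0.1814 0.0989] yawx 83.2 g 0.174 39.1 F [-0.7  0.6 -0.3]
5.45 [0.5066 0.1812 0.0989] yawx 83.2 g 0.174 39.1 F [ 0.4 -0.5 -0.7]
```

View pics/w2.png

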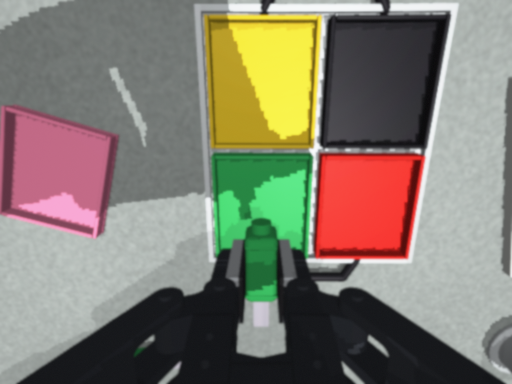

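The clip is held at (262,262), lined up over the green cup. The black, yellow and red cups are fully visible, so I'll measure them here.

Run:
```python
from lib import *
f=dict(np.load('pics/w2.npz'));P={}
h=cv2.cvtColor(f['pixels'],cv2.COLOR_BGR2HSV)
for n,p in dict(yellow=(262,80),black=(388,80),red=(366,205)).items():
    m=mask(f['pixels'],n) if n!='black' else (h[...,2]<75).astype(np.uint8)
    m=cv2.morphologyEx(m,cv2.MORPH_CLOSE,np.ones((7,7)));m=cv2.morphologyEx(m,cv2.MORPH_OPEN,np.ones((9,9)))
    k,l=cv2.connectedComponents(m);b=(l==l[p[1],p[0]]).astype(np.uint8)
    c=max(cv2.findContours(b,0,1)[0],key=len)[:,0]
    w=plane(f,c,.018)[:,:2];r=cv2.minAreaRect((w*1000).astype(np.float32));print(n,np.round(r[0],1),np.round(r[1],1),round(r[2],1))
    ys,xs=np.nonzero(b);o,d=rays(f,np.c_[xs,ys]);z=(o+d*f['range_z'][ys,xs][:,None])[:,2];print('floor/rim',np.percentile(z,[50,97]).round(4))
```

```text
yellow [517.7 265.8] [84.7 74.5] 83.0
floor/rim [0.0081 0.0192]
black [597.6 256. ] [84.1 76.9] 83.0
floor/rim [0.0081 0.0191]
red [587.3 166.7] [85.5 76.4] 83.2
floor/rim [0.0082 0.0193]
```

```bash
python3 -m creep '[[0,[0.002,0.005,-0.25],0],[0,[0,0,-0.2],0],[0,[0,0,-0.13],0],[0,[0,0,-0.08],0],[0,[0,0,-0.05],0],[0,[0,0,0],0],[0.32,[0,0,0],0],[0.32,[0,0,0],0],[0.32,[0,0,0],0]]' 40
```

```text
time: 6.58
tcp_pos: [0.5072, 0.1826, 0.014]
tool_rot: [[0.116, 0.993, 0.0], [0.993, -0.116, 0.0], [0.0, 0.0, -1.0]]
wrist_force: [0.1, 0.4, -0.1]
gripper_width: 0.321
grip_force: 0.0
```

```bash
python3 -m creep '[[0.32,[0,0,0.2],0],[0.32,[0,0,0.27],0],[0.5,[0,0,0.25],0],[0.5,[-0.056,-0.318,0],0.0285],[0.5,[-0.056,-0.318,0],0.0285],[0.5,[-0.056,-0.318,0],0.0285],[0.5,[-0.056,-0.318,0],0.0285],[0.5,[-0.056,-0.318,0],0.0285],[0.5,[-0.056,-0.318,0],0.0285],[0.5,[-0.056,-0.318,0],0.0285],[0.5,[-0.056,-0.318,0],0.0285],[0.5,[-0.056,-0.318,0],0.0285],[0.5,[0,0,0],0],[0.5,[0,0,0],0]]' 40
python3 - <<'E'
from lib import *
f=show('w3');state();print(clip(f,'yellow',(.4465,-.161)))
t=show('t3','top')
cv2.imwrite('pics/t3c.png',cv2.resize(t['pixels'][110:230,70:260],None,fx=4,fy=4,interpolation=cv2.INTER_CUBIC))
E
```

```text
time: 8.32
tcp_pos: [0.4465, -0.1605, 0.1001]
tool_rot: [[-0.635, 0.773, -0.0], [0.773, 0.635, 0.0], [0.0, 0.0, -1.0]]
wrist_force: [0.5, 0.1, 0.2]
gripper_width: 0.5
grip_force: 0.0
8.38 [ 0.4465 -0.1602  0.1001] yawx 129.5 g 0.503 0.0 F [0.6 0.8 0.2]
(array([ 0.4458, -0.1598,  0.0178]), array([ 445.7, -159.4]), array([14.9, 41.2]), np.float64(129.7), 'ztop', np.float64(0.0192))
```

View pics/t3c.png

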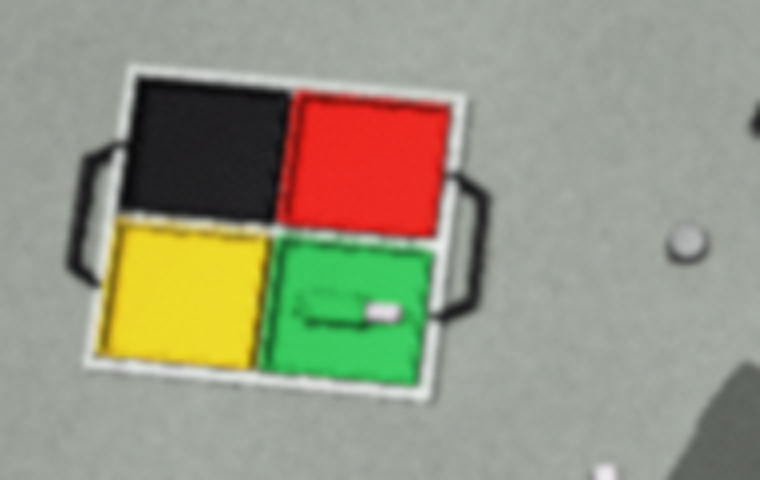

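The green clip lies centred and flat in the green cup, at about (350,308). Next I'll pick yellow; the wrist and top views agree.

```bash
python3 -m creep '[[0.5,[0,0,-0.25],0],[0.5,[0,0,-0.25],0],[0.5,[0,0,-0.14],0],[0.5,[0,0,-0.10],0],[0.5,[0,0,-0.045],0],[0.5,[0,0,0],0],[0,[0,0,0],0],[0,[0,0,0],0],[0,[0,0,0],0],[0,[0,0,0],0],[0,[0,0,0],0],[0,[0,0,0],0]]' 40
```

```text
time: 9.93
tcp_pos: [0.4469, -0.1611, 0.0066]
tool_rot: [[-0.636, 0.772, 0.001], [0.772, 0.636, -0.0], [-0.001, 0.0, -1.0]]
wrist_force: [-1.1, 0.3, 5.9]
gripper_width: 0.178
grip_force: 39.6
```

```bash
python3 -m creep '[[0,[0,0,0.15],0],[0,[0,0,0.3],0],[0,[0,0,0.33],0],[0,[0.0539,0.328,0],-0.02333],[0,[0.0539,0.328,0],-0.02333],[0,[0.0539,0.328,0],-0.02333],[0,[0.0539,0.328,0],-0.02333],[0,[0.0539,0.328,0],-0.02333],[0,[0.0539,0.328,0],-0.02333],[0,[0.0539,0.328,0],-0.02333],[0,[0.0539,0.328,0],-0.02333],[0,[0.0539,0.328,0],-0.02333],[0,[0.0539,0.328,0],-0.02333],[0,[0.0539,0.328,0],-0.02333],[0,[0,0,0],0],[0,[0,0,0],0]]' 40
```

```text
time: 11.92
tcp_pos: [0.5174, 0.2716, 0.0995]
tool_rot: [[0.116, 0.993, -0.0], [0.993, -0.116, -0.0], [-0.0, -0.0, -1.0]]
wrist_force: [0.6, -0.3, 0.7]
gripper_width: 0.179
grip_force: 39.1
```

```bash
python3 -m creep '[[0,[0.002,0.003,-0.25],0],[0,[0,0,-0.2],0],[0,[0,0,-0.13],0],[0,[0,0,-0.08],0],[0,[0,0,-0.05],0],[0,[0,0,0],0],[0.32,[0,0,0],0],[0.32,[0,0,0],0],[0.32,[0,0,0],0]]' 40
```

```text
time: 13.05
tcp_pos: [0.5181, 0.2725, 0.0146]
tool_rot: [[0.117, 0.993, 0.0], [0.993, -0.117, 0.0], [0.0, 0.0, -1.0]]
wrist_force: [-0.7, -0.5, -0.2]
gripper_width: 0.319
grip_force: 0.0
```

```bash
python3 -m creep '[[0.32,[0,0,0.2],0],[0.32,[0,0,0.27],0],[0.5,[0,0,0.25],0],[0.5,[0.0902,-0.3148,0],0.0262],[0.5,[0.0902,-0.3148,0],0.0262],[0.5,[0.0902,-0.3148,0],0.0262],[0.5,[0.0902,-0.3148,0],0.0262],[0.5,[0.0902,-0.3148,0],0.0262],[0.5,[0.0902,-0.3148,0],0.0262],[0.5,[0.0902,-0.3148,0],0.0262],[0.5,[0.0902,-0.3148,0],0.0262],[0.5,[0.0902,-0.3148,0],0.0262],[0.5,[0,0,0],0],[0.5,[0,0,0],0]]' 40
python3 - <<'E'
from lib import *
f=show('w4');state();print(clip(f,'black',(.615,-.068)))
E
```

```text
time: 14.8
tcp_pos: [0.615, -0.0671, 0.1006]
tool_rot: [[-0.583, 0.812, -0.0], [0.812, 0.583, 0.0], [0.0, -0.0, -1.0]]
wrist_force: [-0.4, 0.3, -0.7]
gripper_width: 0.501
grip_force: 0.0
14.85 [ 0.615  -0.0668  0.1007] yawx 125.7 g 0.504 0.0 F [-0.2 -0.8  0.2]
(array([ 0.607 , -0.0546,  0.0178]), array([607.2, -54.7]), array([13.1, 11.2]), np.float64(39.80000000000001), 'ztop', np.float64(0.0181))
```

View pics/w4.png

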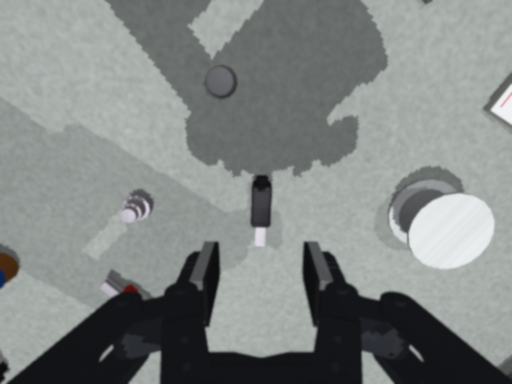

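The black clip is at (261,202), aligned between the fingers, with the spool at (440,220) well clear. The mask caught only the dark tail, so I'm using the triangulated point plus this picture's 1-2 mm correction.

```bash
python3 -m creep '[[0.5,[0.008,-0.016,-0.25],0],[0.5,[0,0,-0.25],0],[0.5,[0,0,-0.14],0],[0.5,[0,0,-0.10],0],[0.5,[0,0,-0.045],0],[0.5,[0,0,0],0],[0,[0,0,0],0],[0,[0,0,0],0],[0,[0,0,0],0],[0,[0,0,0],0],[0,[0,0,0],0],[0,[0,0,0],0]]' 40
```

```text
time: 16.35
tcp_pos: [0.6168, -0.0696, 0.0073]
tool_rot: [[-0.584, 0.812, 0.001], [0.812, 0.584, -0.0], [-0.001, 0.001, -1.0]]
wrist_force: [-0.6, 0.4, 5.6]
gripper_width: 0.173
grip_force: 40.0
```

```bash
python3 -m creep '[[0,[0,0,0.15],0],[0,[0,0,0.3],0],[0,[0,0,0.33],0],[0,[-0.0168,0.3075,0],-0.0262],[0,[-0.0168,0.3075,0],-0.0262],[0,[-0.0168,0.3075,0],-0.0262],[0,[-0.0168,0.3075,0],-0.0262],[0,[-0.0168,0.3075,0],-0.0262],[0,[-0.0168,0.3075,0],-0.0262],[0,[-0.0168,0.3075,0],-0.0262],[0,[-0.0168,0.3075,0],-0.0262],[0,[-0.0168,0.3075,0],-0.0262],[0,[0,0,0],0],[0,[0,0,0],0]]' 40
```

```text
time: 18.1
tcp_pos: [0.5982, 0.2622, 0.1007]
tool_rot: [[0.116, 0.993, 0.0], [0.993, -0.116, -0.0], [-0.0, 0.0, -1.0]]
wrist_force: [-0.3, 0.4, -0.3]
gripper_width: 0.168
grip_force: 39.2
```

```bash
python3 -m creep '[[0,[0.002,0.003,-0.25],0],[0,[0,0,-0.2],0],[0,[0,0,-0.13],0],[0,[0,0,-0.08],0],[0,[0,0,-0.055],0],[0,[0,0,0],0],[0.32,[0,0,0],0],[0.32,[0,0,0],0],[0.32,[0,0,0],0]]' 40
```

```text
time: 19.23
tcp_pos: [0.5984, 0.263, 0.0145]
tool_rot: [[0.117, 0.993, 0.0], [0.993, -0.117, 0.0], [0.0, 0.0, -1.0]]
wrist_force: [-0.5, -0.1, -0.1]
gripper_width: 0.32
grip_force: 0.0
```

```bash
python3 -m creep '[[0.32,[0,0,0.2],0],[0.32,[0,0,0.27],0],[0.5,[0,0,0.25],0],[0.5,[-0.1458,-0.3631,0],0.02154],[0.5,[-0.1458,-0.3631,0],0.02154],[0.5,[-0.1458,-0.3631,0],0.02154],[0.5,[-0.1458,-0.3631,0],0.02154],[0.5,[-0.1458,-0.3631,0],0.02154],[0.5,[-0.1458,-0.3631,0],0.02154],[0.5,[-0.1458,-0.3631,0],0.02154],[0.5,[-0.1458,-0.3631,0],0.02154],[0.5,[-0.1458,-0.3631,0],0.02154],[0.5,[-0.1458,-0.3631,0],0.02154],[0.5,[-0.1458,-0.3631,0],0.02154],[0.5,[-0.1458,-0.3631,0],0.02154],[0.5,[-0.1458,-0.3631,0],0.02154],[0.5,[0,0,0],0],[0.5,[0,0,0],0]]' 40
python3 - <<'E'
from lib import *
f=show('w5');state();print(clip(f,'red',(.371,-.304)))
E
```

```text
time: 21.48
tcp_pos: [0.3709, -0.3031, 0.1007]
tool_rot: [[-0.69, 0.724, -0.0], [0.724, 0.69, 0.0], [0.0, 0.0, -1.0]]
wrist_force: [-0.7, 0.2, 0.8]
gripper_width: 0.504
grip_force: 0.0
21.52 [ 0.3711 -0.3027  0.1007] yawx 133.7 g 0.502 0.0 F [-0.2  0.4  0. ]
(array([ 0.3701, -0.303 ,  0.0178]), array([ 370.5, -303.2]), array([15.4, 41.2]), np.float64(135.1), 'ztop', np.float64(0.0193))
```

View pics/w5.png

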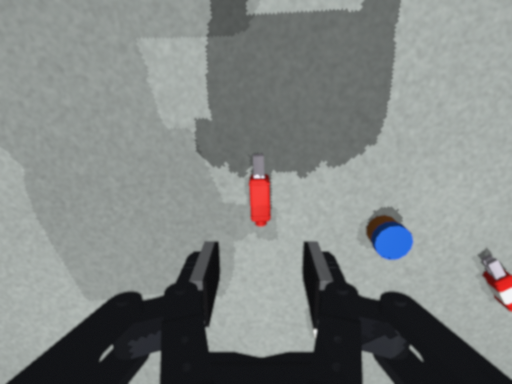

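Plain red is at (260,200), jaws toward the top of the image, aligned. The blue cap at (390,238) is clear. The views agree.

```bash
python3 -m creep '[[0.5,[0,-0.005,-0.25],0.005],[0.5,[0,0,-0.25],0],[0.5,[0,0,-0.14],0],[0.5,[0,0,-0.10],0],[0.5,[0,0,-0.05],0],[0.5,[0,0,0],0],[0,[0,0,0],0],[0,[0,0,0],0],[0,[0,0,0],0],[0,[0,0,0],0],[0,[0,0,0],0],[0,[0,0,0],0]]' 40
```

```text
time: 23.02
tcp_pos: [0.3712, -0.3044, 0.0066]
tool_rot: [[-0.702, 0.712, 0.001], [0.712, 0.702, -0.001], [-0.001, -0.0, -1.0]]
wrist_force: [-0.1, 0.5, 6.4]
gripper_width: 0.171
grip_force: 39.6
```

```bash
python3 -m creep '[[0,[0,0,0.15],0],[0,[0,0,0.3],0],[0,[0,0,0.33],0],[0,[0.1497,0.3228,0],-0.02375],[0,[0.1497,0.3228,0],-0.02375],[0,[0.1497,0.3228,0],-0.02375],[0,[0.1497,0.3228,0],-0.02375],[0,[0.1497,0.3228,0],-0.02375],[0,[0.1497,0.3228,0],-0.02375],[0,[0.1497,0.3228,0],-0.02375],[0,[0.1497,0.3228,0],-0.02375],[0,[0.1497,0.3228,0],-0.02375],[0,[0.1497,0.3228,0],-0.02375],[0,[0.1497,0.3228,0],-0.02375],[0,[0.1497,0.3228,0],-0.02375],[0,[0,0,0],0],[0,[0,0,0],0]]' 40
```

```text
time: 25.15
tcp_pos: [0.5861, 0.1603, 0.0994]
tool_rot: [[0.116, 0.993, -0.001], [0.993, -0.116, -0.0], [-0.0, -0.001, -1.0]]
wrist_force: [-0.4, -0.8, -0.0]
gripper_width: 0.173
grip_force: 39.2
```

```bash
python3 -m creep '[[0,[0.004,0.002,-0.25],0],[0,[0,0,-0.2],0],[0,[0,0,-0.13],0],[0,[0,0,-0.08],0],[0,[0,0,-0.05],0],[0,[0,0,0],0],[0.32,[0,0,0],0],[0.32,[0,0,0],0],[0.32,[0,0,0],0],[0.32,[0,0,0.2],0],[0.32,[0,0,0.27],0],[0.32,[0,0,0.25],0],[0.32,[-0.2,-0.3,0.2],0],[0.32,[-0.2,-0.3,0.2],0],[0.32,[-0.2,-0.3,0.2],0],[0.32,[-0.2,-0.3,0],0],[0.32,[-0.2,-0.3,0],0],[0.32,[-0.2,-0.3,0],0],[0.32,[0,0,0],0],[0.32,[0,0,0],0]]' 40
python3 - <<'E'
from lib import *
state();t=show('t6','top')
cv2.imwrite('pics/t6c.png',cv2.resize(t['pixels'][110:290,70:430],None,fx=2.2,fy=2.2,interpolation=cv2.INTER_CUBIC))
c,d=rays(t,[(u,v) for v in range(384) for u in range(512)])
w=c+d*t['range_z'].reshape(-1,1)
for n,p in dict(green=(507,182),yellow=(518,272),black=(599,263),red=(587,160)).items():
    s=w[np.hypot(w[:,0]*1000-p[0],w[:,1]*1000-p[1])<6];print(n,s[:,2].round(4))
s=show('s6','scene');cv2.imwrite('pics/s6c.png',cv2.resize(s['pixels'][115:195,270:380],None,fx=7,fy=7,interpolation=cv2.INTER_CUBIC))
E
```

```text
time: 27.65
tcp_pos: [0.4434, -0.0548, 0.173]
tool_rot: [[0.117, 0.993, 0.001], [0.993, -0.117, 0.0], [0.0, 0.001, -1.0]]
wrist_force: [0.5, -0.4, -0.6]
gripper_width: 0.319
grip_force: 0.0
27.65 [ 0.4434 -0.0548  0.173 ] yawx 83.3 g 0.319 0.0 F [ 0.5 -0.4 -0.6]
green [0.0242 0.0246 0.0243 0.0234 0.0254 0.0247 0.0251 0.0236 0.0261 0.0244
 0.0249 0.0247 0.0233 0.0251 0.0256 0.0252 0.0235 0.0231 0.0236 0.025
 0.0222 0.0258 0.0252 0.0245 0.0244]
yellow [0.0253 0.0248 0.0242 0.0256 0.0259 0.0258 0.0238 0.0255 0.0232 0.0236
 0.0258 0.0241 0.0262 0.0241 0.0256 0.0244 0.025  0.0253 0.0245 0.0229
 0.0267 0.0225 0.0226 0.0234 0.025 ]
black [0.0251 0.026  0.0227 0.0268 0.0243 0.0263 0.0241 0.0262 0.023  0.026
 0.0248 0.0221 0.0236 0.0249 0.0257 0.0231 0.0237 0.0237 0.0249 0.0235
 0.0222 0.0263 0.023 ]
red [0.027  0.0255 0.0248 0.0224 0.0247 0.0243 0.0269 0.0229 0.0248 0.0262
 0.0255 0.0247 0.0254 0.028  0.0245 0.0244 0.0254 0.0216 0.0261 0.0234
 0.0256 0.0227]
```

View pics/t6c.png

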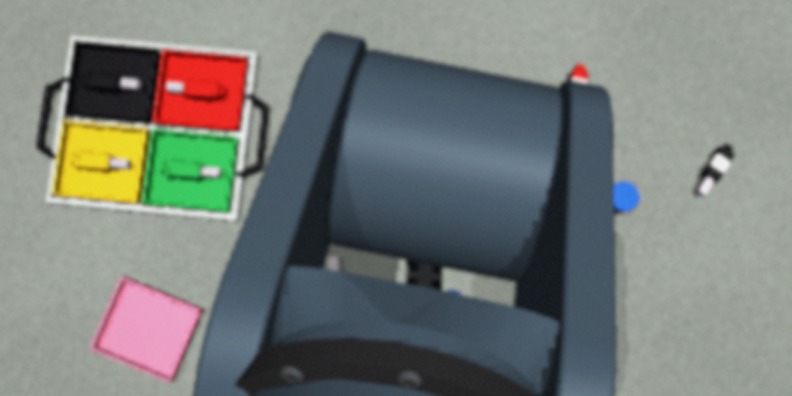

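View pics/s6c.png

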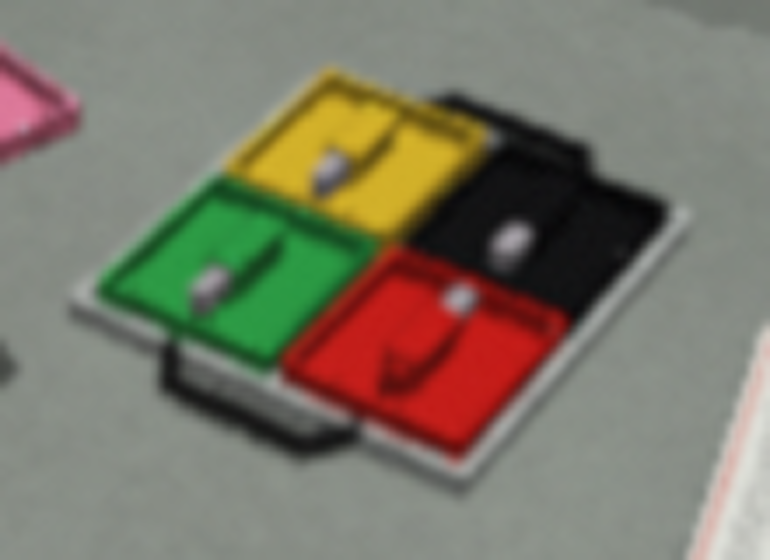

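All four clips lie flat in their own cups. Their tops are at 25 mm, which is the 7 mm floor plus the 18 mm clip height, and the arm is clear of everything.

```bash
python3 -c "from plant import env; print(env.hand_in())"
```

```text
the job is handed in; nothing more can be done
None
```

The four plain clips lie flat in the cups of their own colours, the banded clips were not touched, and the job was handed in at about 28 s of the 96 s allowed; no verdict was returned.

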